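# Shut the marked feed-line air valve

## Robot

A 6-joint arm with a two-finger parallel gripper is mounted at the origin on the work surface. World frame = base frame: x ahead of the robot, y to its left, z up, the work surface at z = 0. Lengths are in mm, angles in rad, forces in N, time in s.
With the tool pointing down it reaches from about 275 to 1000 mm from the base axis. Payload 8.4 kg.
Tool frame: the origin (TCP) lies at the centre of the arm's flange, where the gripper is bolted on; the fingertips stand 173 mm ahead of it and the grasp point (between the pads) lies 155 mm ahead of it (r.nose_length is the distance from the TCP to the fingertips, in mm); z points along the fingers, y is the direction in which the jaws open and shut (so a half turn about z gives the same grasp; the last joint's range is limited). The gripper opens to 85 mm and grips with 20 to 120 N. Pads are 22 mm wide; open, the fingers measure 114 mm over their backs; the gripper's body (76 mm by 85 mm) begins 54 mm behind the grasp point. The pads swing forward as they close: fully open they stand 13 mm farther back than shut.
Start: joints at [1.346, 0.353, 1.633, -0, 1.155, -0.002], TCP at [138.099, 609.556, 404.681] pointing down, gripper open.
Joint ranges: [-2.63, 2.63], [-0.92, 2.1], [0.06, 2.66], [-1.3, 4.44], [0, 2.69], [-3.02, 3.02]. Speed limits (rad/s): [2.22, 2.22, 2.79, 3.14, 3.14, 3.14].

## Interface

Orientations are given as [roll, pitch, yaw] about the fixed x, y, z axes, in that order (R = Rz(yaw) Ry(pitch) Rx(roll)).
In Python, from rig import r, grab_frame, workorder gives the robot as it stands.
- The arm moves only by the tool carry_out, never from a script. Its argument "steps" is a list that holds one entry, the list of rows, each a list of 5 numbers: the opening in per cent of the stroke, from 0 (shut) to 100 (fully open), then the shift along the tool's x, y, z in m, then the turn about the tool's z in degrees. In form: [[[jaw, x, y, z, spin], ...]]. A call has 1 to 8 rows; each row is the pose to reach, as a shift and turn from the pose measured when the call began, along the tool's axes at that moment; what a row does not reach only later rows make up. A row lasts 1/10 s, in which the tool goes at most 50 mm and 8.59 degrees, less where a joint would pass 70% of its speed; a pose out of reach is approached as far as the arm can. A call with a gripper value outside its range is refused whole. The fingers move at their own pace and stop on an object; "squeeze" is the grip in N (left out, the last holds). Time passes only in rows, so rows that repeat a pose let the fingers close. It gives the time, the measured TCP pose, the force and the opening at its end, in the units of the state.
- r.sense(): the state, without advancing time (a new reading comes with each control period).
- grab_frame(name): name is "scene" or "side" or "wrist"; returns a dict with "image" (420x560x3 uint8, red, green, blue), "intrinsics" (3x3 intrinsics, pixels), "eye" and "rotation" of the camera in the world; the wrist camera has in their place "T_tool_cam" (4x4, takes a point from camera to tool coordinates, whose origin is the TCP and whose axes are the flange's). Camera axes: x right, y up, looking along -z (the intrinsics and any distortion apply to the point x, -y, -z); pixel columns grow to the right and rows downward; lengths in mm; the calibration is good to about 2 mm. A picture is of the moment at which its call begins: read the wrist's pose just before it. There is no depth.
- workorder.sign_off(): hands the job in, once; it reports no verdict.
The state is a dict: "clock": time; "qpos": joint angles; "qvel": joint speeds; "joint_efforts": joint torques, N m; "eef_pos": TCP position; "tcp_rot": TCP orientation; "contact_force": force on the tool from outside, world axes, zero at the start; "wrist_torque": the same for the moment, N m; "opening": opening from 0.0 (shut) to 1.0 (fully open).
Only numpy, scipy, OpenCV 4.12 (cv2) and the standard library are available. Lean on these libraries where they do the work, as an engineer would, in place of code of your own. Each camera call takes 0.05 s, during which the arm holds its last target.

## Task

Slide the valve box's cover all the way back, away from the robot, to uncover the two valve handles, then push the handle that ends in a round disc a quarter turn clockwise until it is fully shut against its stop. Only push with the fingers: do not pinch either handle. Leave the plain handle open, the cover back, and the loose parts beside the box where they stand.

Things in the scene. Friction and masses are not known exactly. Their poses are not given: they have to be found in the camera images.
- valve_box: grey metal box fixed to the desk, 270 (x) by 276 (y) by 50 mm high, origin at the centre of its underside; its x points away from the robot (up to 20 degrees off). Near half: open-topped well, inside x -127 to -7, y -130 to +130 mm, floor 6 mm above the desk, walls to 50 mm. Far half: closed deck at 50 mm that the cover slides onto. Rails on both y edges rise to 60 mm
- cover (a joint): how far the cover is slid, m: 0 = well fully covered, 0.130 = well fully open (end stop). It slides in rails along the box's +x (away from the robot), cannot be lifted, stays where it is left, and needs about 2.5 N
- cover_front (a point): middle of the cover's front face (the face towards the robot), half-way up. The cover is a flat aluminium slab 136 mm along the box's x, 262 mm wide, 16 mm thick, its underside 50 mm and its top 66 mm above the desk; the front face is free to be pushed
- marked_handle (a joint): angle of the marked valve handle, rad: 0 = open (the handle points along the box's +x), 1.571 = shut (it points along the box's -y, against its stop). It turns clockwise seen from above as it shuts, stays where it is left, and needs about 0.1 N m (2 to 3 N at the tip)
- marked_pivot (a point): on the vertical pivot axis of the marked handle, 36 mm above the desk (handle's mid-height). The two valves have their pivots 98 mm apart across the box, 30 mm from the well's front wall; which of the two places holds the marked one varies
- marked_tip (a point): centre of the round steel disc, 28 mm across, that ends the marked handle; 48 mm from its pivot. The handle is a bar 15 mm wide, and bar and disc stand from 28 to 44 mm above the desk; it reaches 14 mm behind the pivot
- plain_handle (a joint): angle of the plain valve handle, same sense and stiffness as the marked one; to be left open (near 0)
- plain_pivot (a point): on the pivot axis of the plain handle, 36 mm above the desk
- plain_tip (a point): 48 mm from the plain handle's pivot, at its end: the same 15 mm bar at the same height, with a plain rounded end and no disc
- vise: small green bench vise bolted to the desk, holding an aluminium bracket; about 140 by 70 mm, 113 mm high; origin at the centre of its underside; only in the way
- standoff: white ribbed ceramic standoff, upright, 32 mm across, 50 mm high; loose, stands beside the valve box; origin at the centre of its underside
- cap1: grey metal valve cap, 26 mm across, 30 mm high, narrower at the top; loose, stands beside the valve box; origin at the centre of its underside
- cap2: second grey metal valve cap, same as the other; loose, stands beside the valve box; origin at the centre of its underside
- grommet_pot: open black rubber grommet pot, about 56 mm across, 45 mm high; loose, stands beside the valve box; origin at the centre of its underside

How it is judged:
By the outcome, as a careful person would: the job done as asked, in the order asked, and still so for the second after the job is handed in, with the robot touching nothing.
It also fails if it takes over 46 s, if anything falls off the work surface, if the arm or the gripper's body presses on something with over 40 N, if the wrist force passes 120 N, or if a joint passes its speed limit or range.

## Working session

There is one attempt and no reset: what is moved stays moved. The work goes in short steps, Python scripts to look and compute and a tool call to move; the robot and the scene stay as the last step left them, time stands still between calls to the robot, and variables do not carry over. Pictures are saved under pics/ and viewed, and the job is handed in when it is done.

Besides the shell and the picture viewer there is one more tool, called as name(argument=value, ...) on one line, values as JSON. carry_out: Moves the arm, as the interface text tells. Its arguments: {"type":"object","properties":{"steps":{"type":"array","items":{"type":"array","items":{"type":"array","items":{"type":"number"}}}},"squeeze":{"type":"number"}},"required":["steps"]}

```bash
mkdir -p pics; ls; cat > h.py <<'E'
from rig import r, grab_frame, workorder
import numpy as np, cv2
def save(n,f): cv2.imwrite('pics/'+n,f['image'][:,:,::-1])
def ray(f,u,v,eye=None,R=None):
    K=np.array(f['intrinsics']); d=np.array([(u-K[0,2])/K[0,0],-(v-K[1,2])/K[1,1],-1.])
    R=np.array(f['rotation']) if R is None else R
    eye=np.array(f['eye']) if eye is None else eye
    return eye,R@d
def onplane(f,u,v,z):
    e,d=ray(f,u,v); return e+d*(z-e[2])/d[2]
def wrist(f,s):
    from scipy.spatial.transform import Rotation as Ro
    T=np.eye(4);T[:3,:3]=Ro.from_euler('xyz',s['tcp_rot']).as_matrix();T[:3,3]=s['eef_pos']
    M=T@np.array(f['T_tool_cam']); f['eye']=M[:3,3]; f['rotation']=M[:3,:3]; return f
E
python3 - <<'E'
from h import *
s=r.sense();print({k:np.round(v,3).tolist() for k,v in s.items()})
import pickle
D={}
for n in ['scene','side','wrist']:
    f=grab_frame(n)
    if n=='wrist': f=wrist(f,s)
    D[n]=f;save(n+'0.png',f);print({k:(np.round(v,3).tolist() if k!='image' else 0) for k,v in f.items()})
pickle.dump(D,open('d0.pkl','wb'))
E
```

```text
pics
{'clock': 0.0, 'qpos': [1.346, 0.354, 1.634, -0.0, 1.155, -0.002], 'qvel': [0.0, -0.002, 0.0, 0.002, -0.002, 0.002], 'joint_efforts': [0.001, -60.527, -34.207, 0.0, 0.01, -0.0], 'eef_pos': [138.041, 609.32, 403.973], 'tcp_rot': [-3.14, 0.0, 2.919], 'contact_force': [-0.745, -0.789, 0.502], 'wrist_torque': [-0.055, 0.051, 0.064], 'opening': 1.0}
{'image': 0, 'intrinsics': [[460.156, 0.0, 283.29], [0.0, 460.156, 205.185], [0.0, 0.0, 1.0]], 'eye': [975.456, -595.709, 612.457], 'rotation': [0.986, -0.025, 0.51]}
{'image': 0, 'intrinsics': [[444.312, 0.0, 282.773], [0.0, 444.312, 208.98], [0.0, 0.0, 1.0]], 'eye': [489.074, -457.907, 697.505], 'rotation': [0.73, 0.006, -0.154]}
{'image': 0, 'intrinsics': [[318.003, 0.0, 274.854], [0.0, 318.003, 210.28], [0.0, 0.0, 1.0]], 'T_tool_cam': [[0.0, 0.96, 0.279, 70.959], [1.0, -0.0, 0.001, -0.893], [0.001, 0.279, -0.96, 30.051], [0.0, 0.0, 0.0, 1.0]], 'eye': [68.63, 624.087, 373.922], 'rotation': [[0.221, -0.937, -0.272], [0.975, 0.212, 0.064], [-0.002, -0.279, 0.96]]}
```

```bash
cat >> h.py <<'E'
from scipy.spatial.transform import Rotation as Ro
def fix(f):
    if np.size(f['rotation'])==3: f['rotation']=Ro.from_euler('xyz',f['rotation']).as_matrix()
    f['eye']=np.array(f['eye']); return f
def proj(f,P):
    K=np.array(f['intrinsics']); c=np.array(f['rotation']).T@(np.array(P)-f['eye'])
    return np.array([K[0,0]*c[0]/-c[2]+K[0,2],K[1,1]*-c[1]/-c[2]+K[1,2]])
E
```

```text
(no output)
```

View pics/scene0.png

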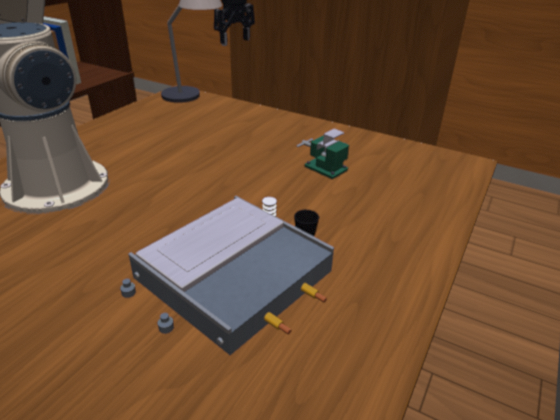

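View pics/side0.png

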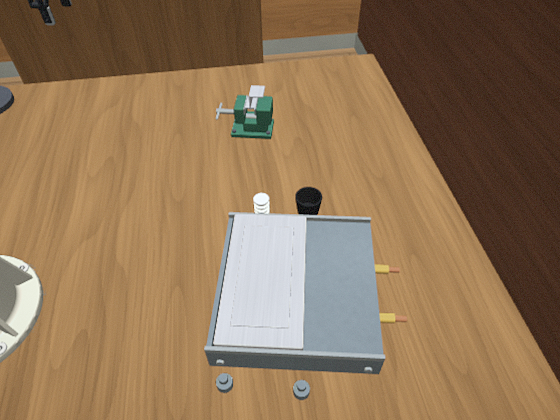

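View pics/wrist0.png

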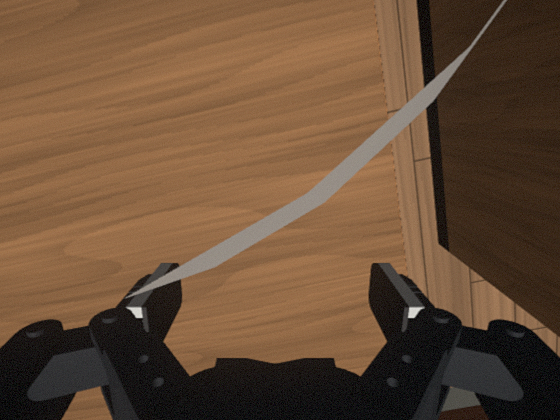

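The scene and side views show the box with the cover over the near half: in the side view the cover spans about (217–307, 214–346), with the standoff at (261,204), the pot at (308,202) and the caps at (224,382) and (301,389). The wrist view shows only bare desk. I'll zoom in to get the corners.

```bash
python3 - <<'E'
from h import *
import pickle
D=pickle.load(open('d0.pkl','rb'))
a=D['side']['image'][190:400,195:415,::-1]; cv2.imwrite('pics/sz.png',cv2.resize(a,None,fx=2.8,fy=2.8,interpolation=cv2.INTER_CUBIC))
a=D['scene']['image'][185:350,110:345,::-1]; cv2.imwrite('pics/cz.png',cv2.resize(a,None,fx=3.3,fy=3.3,interpolation=cv2.INTER_CUBIC))
E
```

```text
(no output)
```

View pics/sz.png

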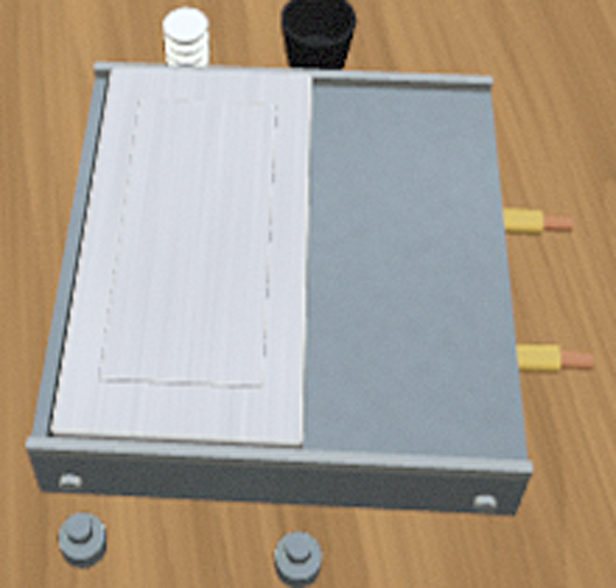

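View pics/cz.png

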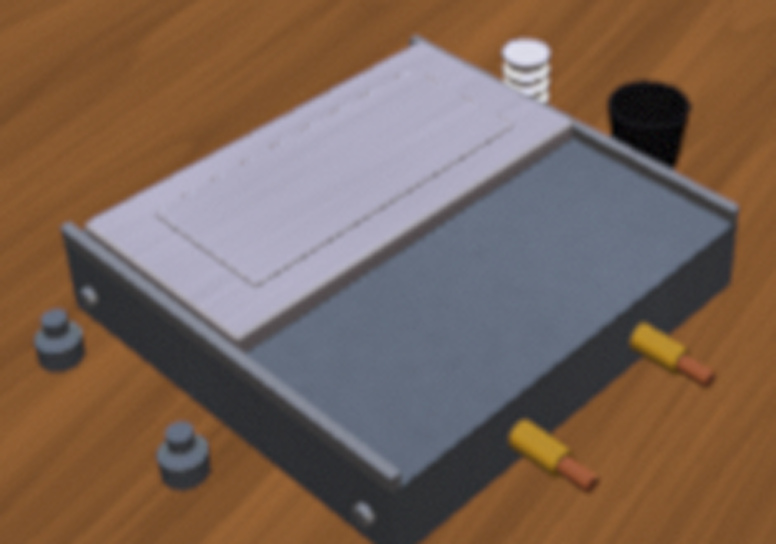

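```bash
python3 - <<'E'
from h import *
import pickle
D=pickle.load(open('d0.pkl','rb'))
S=fix(D['side']);C=fix(D['scene'])
s=lambda x,y:(195+x/2.8,190+y/2.8)
c=lambda x,y:(110+x/3.3,185+y/3.3)
cs=[onplane(S,*s(*p),66)[:2] for p in [(112,68),(52,432),(303,444),(312,77)]]
cc=[onplane(C,*c(*p),66)[:2] for p in [(417,44),(87,220),(242,337),(570,126)]]
rs=[onplane(S,*s(*p),60)[:2] for p in [(95,65),(30,442),(531,465),(493,78)]]
rc=[onplane(C,*c(*p),60)[:2] for p in [(417,38),(66,227),(395,480),(737,207)]]
# known box coords
cover=np.array([[-135,131],[-135,-131],[1,-131],[1,131]]);rail=np.array([[-135,138],[-135,-138],[135,-138],[135,138]])
for n,a,b in [('cs',cs,cover),('cc',cc,cover),('rs',rs,rail),('rc',rc,rail)]:
    a=np.array(a);am=a.mean(0);bm=b.mean(0)
    H=(b-bm).T@(a-am);th=np.arctan2(H[0,1]-H[1,0],H[0,0]+H[1,1])
    R=np.array([[np.cos(th),-np.sin(th)],[np.sin(th),np.cos(th)]]);t=am-R@bm
    print(n,np.round(a).tolist(),'yaw',np.degrees(th),'org',t.round(1),'res',(a-(b@R.T+t)).round(1).tolist())
for n,p,z in [('standoff',(186,23),50),('pot',(319,20),45),('cap1',(82,522),30),('cap2',(298,547),30)]:
    print(n,onplane(S,*s(*p),z).round())
e=lambda *p:np.linalg.norm(np.diff(p,axis=0),axis=1)
E
```

```text
cs [[480.0, 103.0], [427.0, -151.0], [559.0, -179.0], [612.0, 73.0]] yaw -11.917474903818201 org [585.2 -52.3] res [[0.2, -1.0], [1.2, 1.4], [-0.2, 1.9], [-1.2, -2.2]]
cc [[484.0, 101.0], [429.0, -145.0], [563.0, -174.0], [616.0, 73.0]] yaw -12.272137539000628 org [588.3 -50.6] res [[-0.7, -4.7], [0.5, 4.5], [1.4, 4.5], [-1.2, -4.3]]
rs [[469.0, 113.0], [415.0, -152.0], [677.0, -206.0], [734.0, 58.0]] yaw -11.755048359376199 org [573.5 -46.9] res [[-0.4, -3.1], [1.5, 2.4], [-0.8, 3.1], [-0.2, -2.4]]
rc [[474.0, 115.0], [417.0, -151.0], [680.0, -208.0], [734.0, 60.0]] yaw -11.8743509232984 org [576.5 -45.8] res [[1.2, -1.8], [1.5, 2.0], [-0.1, 0.9], [-2.6, -1.1]]
standoff [536. 151.  50.]
pot [631. 144.  45.]
cap1 [ 437. -188.   30.]
cap2 [ 550. -219.   30.]
```

The two views agree on the box: origin about (575, −46), yaw about −11.8°, cover front at box x ≈ −124. The tool is already aligned with the box to within 1°. I'll shut the fingers and travel high to a point in front of the cover.

carry_out(steps=[[[0,-0.03,-0.04,0,0],[0,-0.06,-0.08,0,0],[0,-0.09,-0.12,0,0],[0,-0.12,-0.16,0,0],[0,-0.15,-0.2,0,0],[0,-0.18,-0.24,0,0],[0,-0.21,-0.28,0,0],[0,-0.24,-0.32,0,-1]]], squeeze=40)

```text
clock: 0.95
eef_pos: [301.5, 242.6, 404.6]
tcp_rot: [-3.141, 0.0, 2.937]
contact_force: [1.4, 0.4, 0.8]
opening: 0.004
```

```bash
cat >> h.py <<'E'
YAW=np.radians(-11.8); ORG=np.array([575,-46.5])
RB=np.array([[np.cos(YAW),-np.sin(YAW)],[np.sin(YAW),np.cos(YAW)]])
def w2b(p): return RB.T@(np.array(p)[:2]-ORG)
def b2w(p): return RB@np.array(p)+ORG
def shift(bx,by,ztip,s=None):
    s=s or r.sense(); R=Ro.from_euler('xyz',s['tcp_rot']).as_matrix()
    t=np.r_[b2w([bx,by]),ztip+r.nose_length]
    return (R.T@(t-s['eef_pos'])).round(1), 'box now',w2b(s['eef_pos']).round(1),'tipz',round(s['eef_pos'][2]-r.nose_length,1),'dyaw',round(np.degrees(s['tcp_rot'][2]-np.pi-YAW),2),'F',np.round(s['contact_force'],1),'t',s['clock'],'op',s['opening']
E
python3 -c "
from h import *
print(r.nose_length,shift(-165,0,80),r.sense()['tcp_rot'])"
```

```text
173.4 (array([-161.4, -227.2,  151.4]), 'box now', array([-326.8,  227. ]), 'tipz', np.float64(231.2), 'dyaw', np.float64(0.09), 'F', array([1.4, 0.4, 0.8]), 't', 0.95, 'op', 0.003899441479607383) [-3.14085743e+00  4.09402994e-04  2.93713373e+00]
```

carry_out(steps=[[[0,-0.027,-0.038,0.02,0],[0,-0.054,-0.076,0.04,0],[0,-0.081,-0.114,0.06,0],[0,-0.108,-0.152,0.08,0],[0,-0.135,-0.19,0.1,0],[0,-0.161,-0.227,0.13,0],[0,-0.161,-0.227,0.15,0],[0,-0.161,-0.227,0.15,0]]])

```text
clock: 1.75
eef_pos: [412.3, -13.9, 252.5]
tcp_rot: [-3.14, -0.005, 2.934]
contact_force: [-1.1, -0.3, -0.0]
opening: 0.005
```

```bash
python3 - <<'E'
from h import *
print(shift(-165,0,56))
s=r.sense();f=wrist(grab_frame('wrist'),s);save('wrist1.png',f);save('side1.png',grab_frame('side'))
E
```

```text
(array([-1.1,  1.4, 23. ]), 'box now', array([-166. ,   -1.4]), 'tipz', np.float64(79.1), 'dyaw', np.float64(-0.1), 'F', array([-1.1, -0.3, -0. ]), 't', 1.75, 'op', 0.004841783060712217)
```

View pics/wrist1.png

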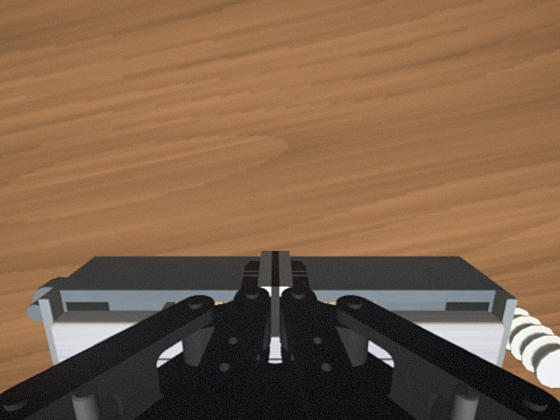

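View pics/side1.png

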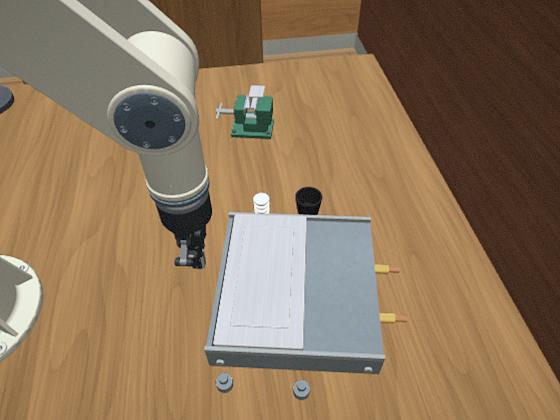

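The wrist view shows the fingers (275,260) standing clear in front of the box. The cover's front face is set back on top of the front wall, at row ~320. I'll lower the tips to 57 mm and push slowly.

carry_out(steps=[[[0,-0.001,0.001,0.015,0],[0,-0.001,0.001,0.022,0],[0,-0.01,0.001,0.022,0],[0,-0.02,0.001,0.022,0],[0,-0.027,0.001,0.022,0],[0,-0.034,0.001,0.022,0],[0,-0.042,0.001,0.022,0],[0,-0.05,0.001,0.022,0]]])

```text
clock: 2.65
eef_pos: [462.2, -21.8, 232.7]
tcp_rot: [-3.141, -0.002, 2.936]
contact_force: [-3.3, 0.9, 2.4]
opening: -0.001
```

```bash
python3 - <<'E'
from h import *
print(shift(-5,0,57))
E
```

```text
(array([-110.5,   -1.2,    2. ]), 'box now', array([-115.5,    1.1]), 'tipz', np.float64(59.3), 'dyaw', np.float64(0.03), 'F', array([-3.3,  0.9,  2.4]), 't', 2.65, 'op', -0.0005662831361666314)
```

Contact: about 3 N against the push. I'll keep pushing.

carry_out(steps=[[[0,-0.012,-0.001,0.002,0],[0,-0.024,-0.001,0.002,0],[0,-0.036,-0.001,0.002,0],[0,-0.048,-0.001,0.002,0],[0,-0.06,-0.001,0.002,0],[0,-0.072,-0.001,0.002,0],[0,-0.08,-0.001,0.002,0],[0,-0.088,-0.001,0.002,0]]])

```text
clock: 3.45
eef_pos: [548.8, -40.9, 230.4]
tcp_rot: [-3.141, -0.002, 2.936]
contact_force: [-3.2, -2.2, 1.3]
opening: -0.001
```

carry_out(steps=[[[0,-0.006,0,0,0],[0,-0.01,0,0,0],[0,-0.014,0,0,0]]])

```text
clock: 3.75
eef_pos: [559.3, -43.1, 229.6]
tcp_rot: [-3.14, -0.014, 2.936]
contact_force: [-26.9, 6.9, 16.4]
opening: 0.003
```

```bash
python3 - <<'E'
from h import *
print(shift(-5,0,57))
E
```

```text
(array([-11. ,  -0.1,  -0.9]), 'box now', array([-16. ,   0.1]), 'tipz', np.float64(56.2), 'dyaw', np.float64(0.01), 'F', array([-26.9,   6.9,  16.4]), 't', 3.75, 'op', 0.002782528756860878)
```

27 N suggests the end stop. I'll back off and lift, then check.

carry_out(steps=[[[0,0.01,0,0,0],[0,0.03,0,-0.02,0],[0,0.05,0,-0.06,0],[0,0.09,0,-0.1,0],[0,0.13,0,-0.14,0],[0,0.16,0,-0.18,0],[0,0.18,0,-0.2,0],[0,0.18,0,-0.2,0]]])

```text
clock: 4.55
eef_pos: [384.4, -6.0, 436.2]
tcp_rot: [3.141, -0.006, 2.936]
contact_force: [-0.3, -0.3, -0.5]
opening: -0.001
```

```bash
python3 - <<'E'
from h import *
import pickle
print(shift(-5,0,57))
s=r.sense();D={'wrist':wrist(grab_frame('wrist'),s),'side':fix(grab_frame('side')),'scene':fix(grab_frame('scene'))}
for k in D: save(k+'2.png',D[k])
pickle.dump(D,open('d2.pkl','wb'))
a=D['side']['image'][190:400,195:415,::-1]; cv2.imwrite('pics/sz2.png',cv2.resize(a,None,fx=2.8,fy=2.8,interpolation=cv2.INTER_CUBIC))
a=D['scene']['image'][185:350,110:345,::-1]; cv2.imwrite('pics/cz2.png',cv2.resize(a,None,fx=3.3,fy=3.3,interpolation=cv2.INTER_CUBIC))
E
```

```text
(array([-191. ,   -0.8,  204.6]), 'box now', array([-194.8,    0.7]), 'tipz', np.float64(262.8), 'dyaw', np.float64(0.04), 'F', array([-0.3, -0.3, -0.5]), 't', 4.55, 'op', -0.0007761924377027283)
```

View pics/sz2.png

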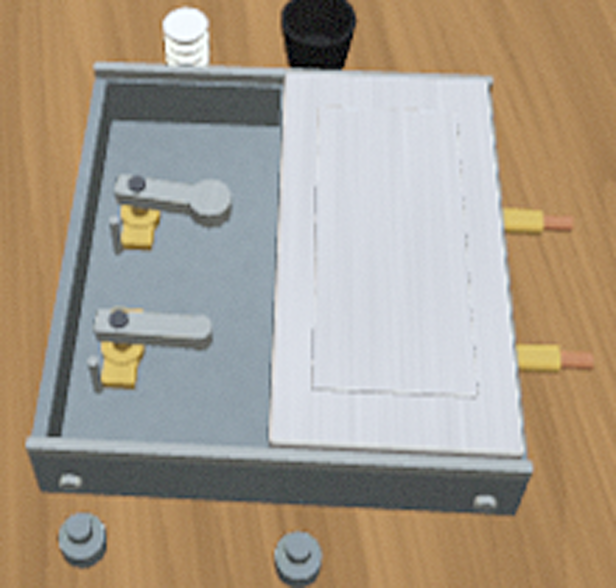

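View pics/cz2.png

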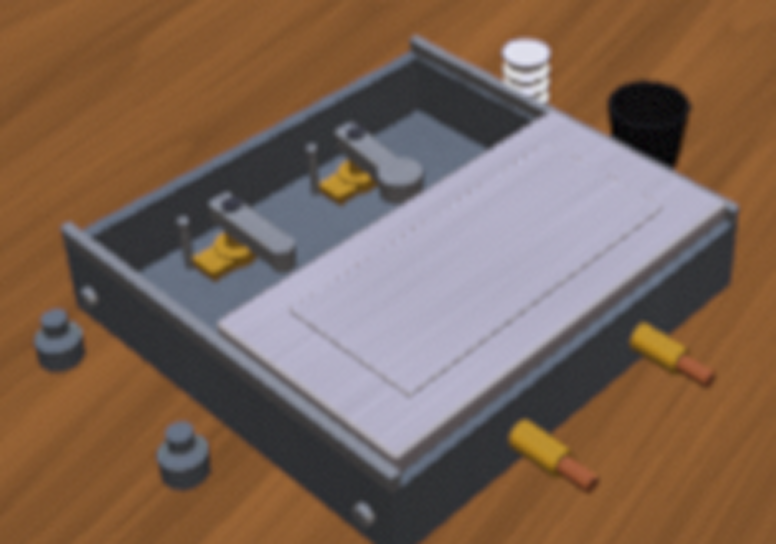

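View pics/wrist2.png

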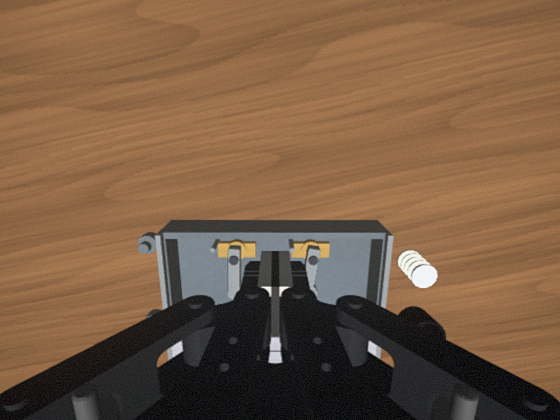

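```bash
python3 - <<'E'
from h import *
import pickle
D=pickle.load(open('d2.pkl','rb'));S=D['side'];C=D['scene']
s=lambda p,z:w2b(onplane(S,195+p[0]/2.8,190+p[1]/2.8,z)).round(1)
c=lambda p,z:w2b(onplane(C,110+p[0]/3.3,185+p[1]/3.3,z)).round(1)
print('cover side',[s(p,66) for p in [(285,75),(270,443),(523,453),(491,80)]])
print('before side',[s(p,66) for p in [(112,68),(52,432),(303,444),(312,77)]])
print('cover scene',[c(p,66) for p in [(543,112),(219,325),(393,460),(730,206)]])
print('before scene',[c(p,66) for p in [(417,44),(87,220),(242,337),(570,126)]])
print('inner wall? far rail end',[s(p,60) for p in [(531,465),(493,78),(30,442),(95,65)]])
print('marked pivot/tip',s((137,184),44),s((209,197),44),c((352,130),44),c((400,168),44))
print('plain pivot/end',s((119,319),44),s((211,327),44),c((230,202),44))
print('well inner front top edge', s((104,85),50),s((48,436),50))
E
```

```text
cover side [array([ -6.4, 125.9]), array([  -6.2, -133.1]), array([ 127.5, -132. ]), array([131.1, 128. ])]
before side [array([-123.2,  126.7]), array([-123.2, -132.7]), array([  11.3, -132.8]), array([ 11.7, 125. ])]
cover scene [array([ -6.4, 125. ]), array([  -1.4, -130. ]), array([ 130.4, -132.1]), array([134.7, 128.8])]
before scene [array([-119.7,  126. ]), array([-122.6, -126.7]), array([  14.2, -127.6]), array([ 15.7, 125.2])]
inner wall? far rail end [array([ 132.3, -135.8]), array([133.8, 135. ]), array([-135.3, -136.2]), array([-136.3,  134.1])]
marked pivot/tip [-99.   47.6] [-51.9  39.7] [-102.2   51. ] [-51.3  44.2]
plain pivot/end [-98.8 -50.6] [-44.  -53.2] [-100.7  -46.9]
well inner front top edge [-129.9  125. ] [-128.1 -127.8]
```

The cover front is now at box x ≈ −5 and its back edge is flush with the box's far end (130), so it is at its stop; it had started about 12 mm open. The marked handle is the left (+y) one: pivot ≈ (−98, 49), disc ≈ (−51, 42), already about 0.1 rad turned. The yellow valve bodies sit low, on the −y side. I'll go in on the +y side of the disc.

```bash
python3 - <<'E'
from h import *
print(shift(-55,86,100),shift(-55,86,30))
E
```

```text
(array([-139.8,   85.6,  157.1]), 'box now', array([-193. ,    0.5]), 'tipz', np.float64(258.8), 'dyaw', np.float64(0.02), 'F', array([-0.7, -0.3, -0.9]), 't', 4.7, 'op', -0.0023147838099138104) (array([-140.7,   85.7,  227.1]), 'box now', array([-193. ,    0.5]), 'tipz', np.float64(258.8), 'dyaw', np.float64(0.02), 'F', array([-0.7, -0.3, -0.9]), 't', 4.7, 'op', -0.0023147838099138104)
```

carry_out(steps=[[[0,-0.035,0.021,0.03,0],[0,-0.07,0.043,0.06,0],[0,-0.105,0.064,0.09,0],[0,-0.14,0.086,0.12,0],[0,-0.14,0.086,0.14,0],[0,-0.14,0.086,0.14,0]]])

```text
clock: 5.3
eef_pos: [538.9, 49.5, 285.4]
tcp_rot: [-3.138, -0.019, 2.936]
contact_force: [-0.9, -1.0, 0.1]
opening: 0.005
```

```bash
python3 - <<'E'
from h import *
print(shift(-55,86,30))
s=r.sense();D={'wrist':wrist(grab_frame('wrist'),s),'side':fix(grab_frame('side'))}
for k in D: save(k+'3.png',D[k])
a=D['side']['image'][150:360,195:415,::-1]; cv2.imwrite('pics/sz3.png',cv2.resize(a,None,fx=2.8,fy=2.8,interpolation=cv2.INTER_CUBIC))
E
```

```text
(array([-1.5, -0.3, 82. ]), 'box now', array([-55. ,  86.6]), 'tipz', np.float64(112.0), 'dyaw', np.float64(0.04), 'F', array([-0.9, -1. ,  0.1]), 't', 5.3, 'op', 0.0050066770924060925)
```

View pics/sz3.png

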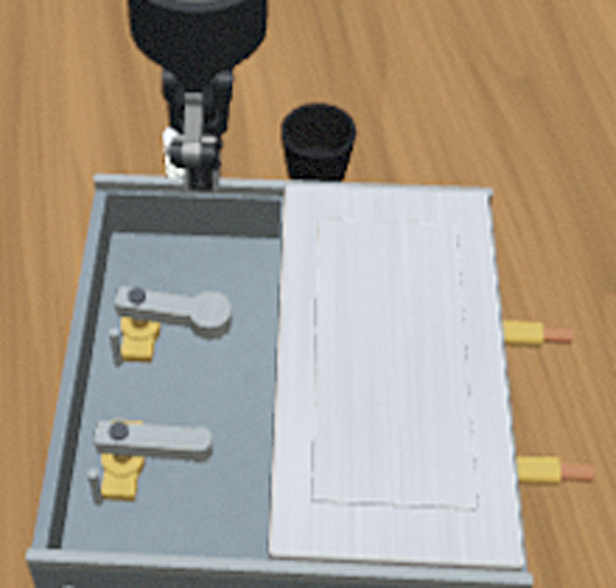

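View pics/wrist3.png

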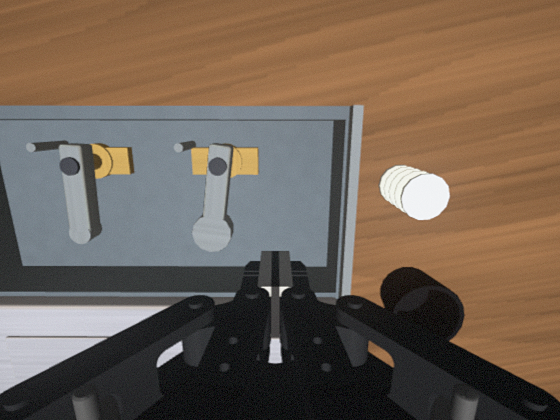

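The wrist view shows the fingers (275,260) between the disc (212,233) and the well's side wall (335). I'll descend.

carry_out(steps=[[[0,-0.001,0,0.03,0],[0,-0.001,0,0.06,0],[0,-0.001,0,0.076,0],[0,-0.001,0,0.081,0],[0,-0.001,0,0.081,0]]])

```text
clock: 5.9
eef_pos: [538.6, 48.7, 208.8]
tcp_rot: [-3.14, -0.014, 2.935]
contact_force: [0.9, -0.5, 0.6]
opening: 0.003
```

```bash
python3 - <<'E'
from h import *
f=fix(grab_frame('side'))
a=f['image'][150:360,195:415,::-1]; cv2.imwrite('pics/sz4.png',cv2.resize(a,None,fx=2.8,fy=2.8,interpolation=cv2.INTER_CUBIC))
s=r.sense();print(shift(-55,86,30,s))
for i,th in enumerate(np.radians([10,25,40,55,70,80,90,97])):
    d=np.array([np.cos(th),-np.sin(th)]);n=np.array([np.sin(th),np.cos(th)])
    rho=46-5*th/1.57
    p=np.array([-98,49])+rho*d+(14+11*np.sin(th)+14*abs(np.cos(th)))*n
    print(round(np.degrees(th)),p.round(),shift(*p,30,s)[0])
E
```

```text
(array([0.2, 0.1, 5.9]), 'box now', array([-54.8,  85.9]), 'tipz', np.float64(35.9), 'dyaw', np.float64(0.0), 'F', array([-0. ,  0.3,  0.5]), 't', 5.95, 'op', 0.0015566904386126155)
10 [-48.  70.] [ -6.7 -15.6   5.9]
25 [-44.  59.] [-10.5 -27.4   5.8]
40 [-44.  45.] [-10.8 -40.7   5.8]
55 [-48.  32.] [ -6.9 -54.3   5.9]
70 [-56.  19.] [  1.4 -66.5   6. ]
80 [-64.  13.] [  9.1 -73.1   6.2]
90 [-73.   8.] [ 18.2 -77.9   6.3]
97 [-77.   5.] [ 21.7 -80.5   6.3]
```

View pics/sz4.png

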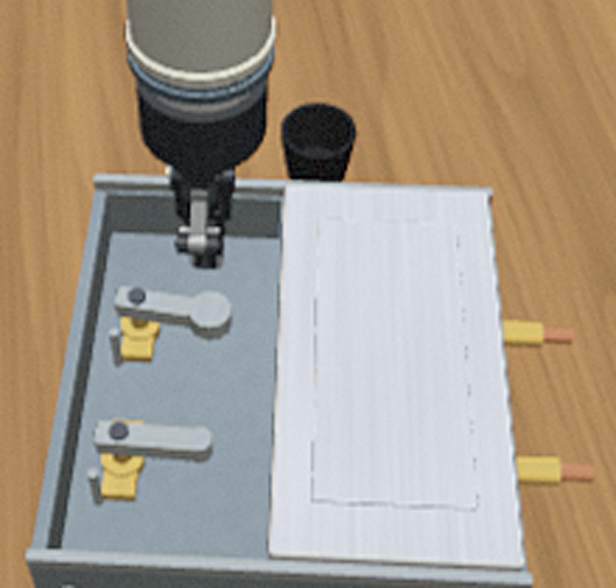

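The fingers stand in the well beside the disc with nothing touching. Now the first part of the arc push.

carry_out(steps=[[[0,-0.003,-0.005,0.006,0],[0,-0.007,-0.012,0.006,0],[0,-0.009,-0.02,0.006,0],[0,-0.01,-0.028,0.006,0],[0,-0.011,-0.035,0.006,0],[0,-0.011,-0.042,0.006,0],[0,-0.009,-0.049,0.006,0],[0,-0.007,-0.055,0.006,0]]])

```text
clock: 6.75
eef_pos: [534.3, -7.1, 203.3]
tcp_rot: [-3.14, -0.013, 2.935]
contact_force: [0.8, 1.2, -1.1]
opening: 0.001
```

```bash
python3 - <<'E'
from h import *
f=fix(grab_frame('side'))
a=f['image'][150:360,195:415,::-1]; cv2.imwrite('pics/sz5.png',cv2.resize(a,None,fx=2.8,fy=2.8,interpolation=cv2.INTER_CUBIC))
s=r.sense();print(shift(-56,19,30,s));save('wrist5.png',grab_frame('wrist'))
for p in [(-56,19),(-64,13),(-73,8),(-77,5)]:print(shift(*p,30,s)[0])
E
```

```text
(array([  7.6, -10.7,   0. ]), 'box now', array([-48.4,  29.7]), 'tipz', np.float64(29.9), 'dyaw', np.float64(-0.01), 'F', array([ 0.8, -0.3, -0.9]), 't', 6.8, 'op', 0.000697118367955013)
[  7.6 -10.7   0. ]
[ 15.6 -16.7   0.1]
[ 24.6 -21.7   0.3]
[ 28.6 -24.7   0.3]
```

View pics/sz5.png

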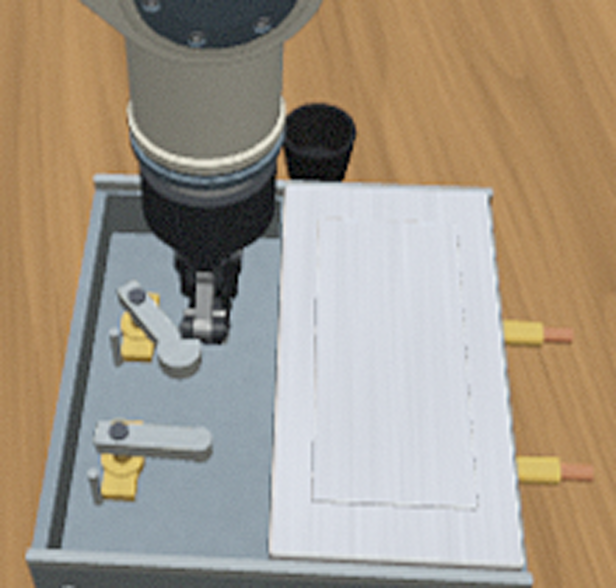

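View pics/wrist5.png

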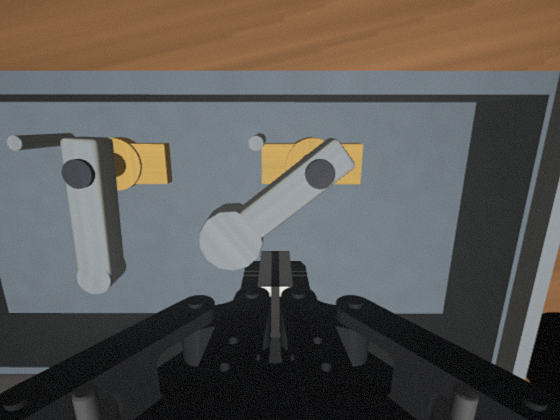

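The disc handle is about 50–55° round and the plain handle is untouched. I'll continue the arc toward the stop.

carry_out(steps=[[[0,0.004,-0.006,0,0],[0,0.008,-0.011,0,0],[0,0.012,-0.014,0,0],[0,0.016,-0.017,0,0],[0,0.02,-0.019,0,0],[0,0.025,-0.021,0,0],[0,0.029,-0.022,0,0]]])

```text
clock: 7.55
eef_pos: [503.5, -22.9, 204.6]
tcp_rot: [-3.141, -0.005, 2.935]
contact_force: [20.3, 2.8, -12.6]
opening: 0.001
```

```bash
python3 - <<'E'
from h import *
s=r.sense();print(shift(-77,5,30,s));save('wrist6.png',grab_frame('wrist'))
E
```

```text
(array([ 2.2, -3.5,  1.2]), 'box now', array([-74.8,   8.5]), 'tipz', np.float64(31.2), 'dyaw', np.float64(-0.03), 'F', array([ 20.3,   2.8, -12.6]), 't', 7.55, 'op', 0.0008321145100464579)
```

View pics/wrist6.png

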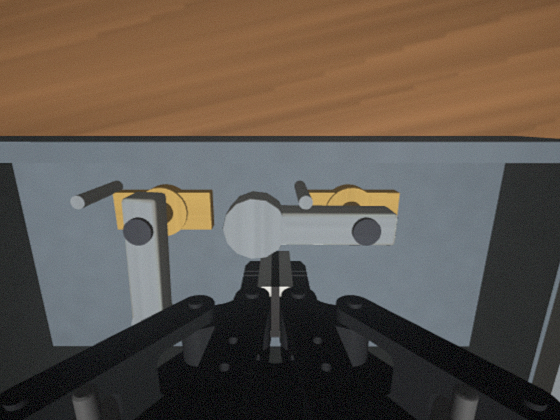

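The handle now lies along −y, seated against its stop pin at (303,195), with a reaction of 20 N. I'll back off and lift clear.

carry_out(steps=[[[0,-0.006,0,0,0],[0,-0.014,0,0,0],[0,-0.016,0.002,-0.02,0],[0,-0.016,0.002,-0.06,0],[0,-0.016,0.002,-0.1,0],[0,0.02,0.002,-0.15,0],[0,0.06,0.002,-0.2,0],[0,0.1,0.002,-0.24,0]]])

```text
clock: 8.4
eef_pos: [427.1, -5.0, 422.8]
tcp_rot: [-3.141, -0.005, 2.935]
contact_force: [0.5, -0.3, 1.1]
opening: -0.002
```

carry_out(steps=[[[0,0.04,0,0,0],[0,0.08,0,0,0],[0,0.1,0,0,0],[0,0.1,0,0,0]]])

```text
clock: 8.8
eef_pos: [326.7, 15.6, 423.1]
tcp_rot: [-3.14, -0.007, 2.936]
contact_force: [0.1, -0.6, -0.4]
opening: 0.003
```

```bash
python3 - <<'E'
from h import *
f=fix(grab_frame('side'));s=r.sense();print(s['contact_force'],s['clock'])
a=f['image'][190:400,195:415,::-1]; cv2.imwrite('pics/sz7.png',cv2.resize(a,None,fx=2.8,fy=2.8,interpolation=cv2.INTER_CUBIC))
C=fix(grab_frame('scene'));a=C['image'][185:350,110:345,::-1]; cv2.imwrite('pics/cz7.png',cv2.resize(a,None,fx=3.3,fy=3.3,interpolation=cv2.INTER_CUBIC))
import pickle;pickle.dump({'side':f,'scene':C},open('d7.pkl','wb'))
E
```

```text
[ 0.67280468  0.09514312 -0.63054891] 8.85
```

View pics/sz7.png

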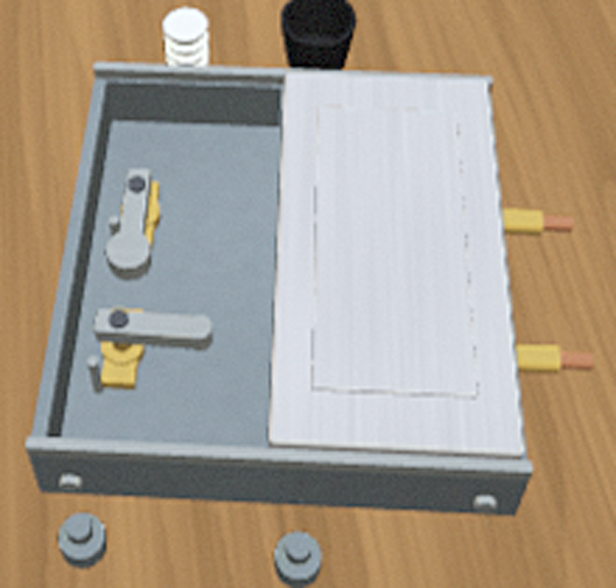

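View pics/cz7.png

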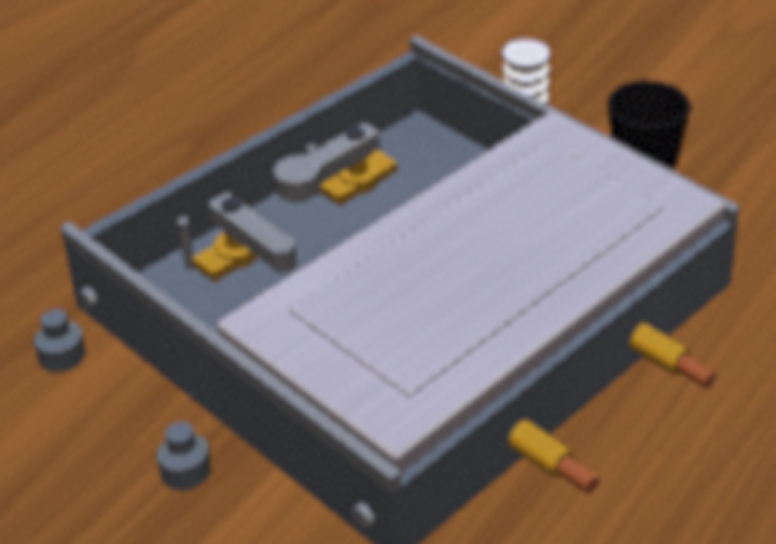

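```bash
python3 - <<'E'
from h import *
import pickle
D=pickle.load(open('d7.pkl','rb'));S=D['side'];C=D['scene']
a=[w2b(onplane(S,195+x/2.8,190+y/2.8,44)) for x,y in [(137,184),(127,250)]]
b=[w2b(onplane(C,110+x/3.3,185+y/3.3,44)) for x,y in [(361,129),(294,165)]]
for p,t in (a,b): d=t-p; print(p.round(1),t.round(1),np.degrees(np.arctan2(-d[1],d[0])))
print(w2b(onplane(S,195+285/2.8,190+75/2.8,66)))
E
```

```text
[-99.   47.6] [-99.7  -2.5] 90.72964440840647
[-98.8  55.6] [-100.9    2.3] 92.16184433600067
[ -6.38410419 125.9381649 ]
```

The handle measures 90.7° and 92.2° in the two views, and it took a 20 N push against the stop. I'm handing in.

```bash
python3 -c "
from h import *
print(workorder.sign_off())"
```

```text
the job is handed in; nothing more can be done
None
```

The cover is fully back, the disc-ended handle is shut against its stop, and I handed the job in at about 9 s of the 46 s allowed.

- **Cover:** I pushed its front face with the shut fingers until the force rose to about 27 N. In the images its front edge then lay about 6 mm short of the box centre and its back edge was flush with the box's far end. It started roughly 12 mm open, going by the first images.
- **Marked handle:** I swept it clockwise with the fingers, with no pinching, until it pushed back with about 20 N. After I backed off, the side view gave 90.7° and the scene view 92.2°. That is within my pixel error of the 90° stop, though the scene view put the pivot about 6 mm off its known place.
- **Everything else:** The plain handle, both caps, the standoff and the pot look the same in the before and after pictures. The robot ended clear of everything, with contact force under 1 N. No check failed.

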